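Stroke the microscope lamp's touch strip from dim to bright

TASK

Bring the microscope lamp up to full on the white console: rest the closed fingertips lightly on the white end dot of the black curved strip beside the blue peg, then slide them along the curve over every dot to the end dot beside the yellow peg, keeping the strip pressed down a little all the way, never lifting off and never pushing it down to its stop. Finish while still resting the fingertips lightly on that last dot, and hold there. Do not pick up, knock or move the pegs or anything else on the desk.

Things in the scene. Friction and masses are not known exactly. Their poses are not given: they have to be found in the camera images.
- console: white lamp console, 165 (x) x 300 (y) x 40 mm tall, fixed to the desk; origin under its centre, z up, its y along its long side. A black curved touch strip, an arc in plan of radius 130 mm whose centre lies at x = -85 mm, y = 0 of this frame and which bulges to +x, stands out of its top
- dot0 (a point): white dot 1 of 7 (12 mm across) on the strip's flat top, on the middle line of the 28 mm wide strip, level with the top: 55 mm above the desk (15 mm above the console) with the strip up, going down with it. Dots are 38 mm apart along the arc, in order from the console's -y end (dot0) to its +y end (dot6); the strip runs 18 mm on past each end dot
- dot1 (a point): white dot 2 of 7 (12 mm across) on the strip's flat top, on the middle line of the 28 mm wide strip, level with the top: 55 mm above the desk (15 mm above the console) with the strip up, going down with it. Dots are 38 mm apart along the arc, in order from the console's -y end (dot0) to its +y end (dot6); the strip runs 18 mm on past each end dot
- dot2 (a point): white dot 3 of 7 (12 mm across) on the strip's flat top, on the middle line of the 28 mm wide strip, level with the top: 55 mm above the desk (15 mm above the console) with the strip up, going down with it. Dots are 38 mm apart along the arc, in order from the console's -y end (dot0) to its +y end (dot6); the strip runs 18 mm on past each end dot
- dot3 (a point): white dot 4 of 7 (12 mm across) on the strip's flat top, on the middle line of the 28 mm wide strip, level with the top: 55 mm above the desk (15 mm above the console) with the strip up, going down with it. Dots are 38 mm apart along the arc, in order from the console's -y end (dot0) to its +y end (dot6); the strip runs 18 mm on past each end dot
- dot4 (a point): white dot 5 of 7 (12 mm across) on the strip's flat top, on the middle line of the 28 mm wide strip, level with the top: 55 mm above the desk (15 mm above the console) with the strip up, going down with it. Dots are 38 mm apart along the arc, in order from the console's -y end (dot0) to its +y end (dot6); the strip runs 18 mm on past each end dot
- dot5 (a point): white dot 6 of 7 (12 mm across) on the strip's flat top, on the middle line of the 28 mm wide strip, level with the top: 55 mm above the desk (15 mm above the console) with the strip up, going down with it. Dots are 38 mm apart along the arc, in order from the console's -y end (dot0) to its +y end (dot6); the strip runs 18 mm on past each end dot
- dot6 (a point): white dot 7 of 7 (12 mm across) on the strip's flat top, on the middle line of the 28 mm wide strip, level with the top: 55 mm above the desk (15 mm above the console) with the strip up, going down with it. Dots are 38 mm apart along the arc, in order from the console's -y end (dot0) to its +y end (dot6); the strip runs 18 mm on past each end dot
- strip (a joint): how far the strip is pressed down, m: 0 up, 0.010 at its stop. The whole strip moves straight down as one on springs, wherever it is pressed: about 1.6 N starts it, 5 N gives 5 mm, 8.5 N reaches the stop; it comes up by itself
- blue_mid (a point): middle (half-way up) of the blue peg, a loose upright blue marker, 20 mm across, 24 mm tall, standing on the console 59 mm along the arc past one end dot, the start of the stroke; the blue and yellow pegs may stand at either end
- yellow_mid (a point): middle (half-way up) of the yellow peg, a loose upright yellow marker, 20 mm across, 24 mm tall, standing on the console 59 mm along the arc past one end dot, the finish of the stroke; the blue and yellow pegs may stand at either end
- vial: bystander: amber oil vial with black cap, 22 mm across, 42 mm tall, standing on the console on the robot's side of the strip; origin at the centre of its underside
- slide_box: bystander: open white slide box, 100 x 85 mm, its lid standing up (about 120 mm high); origin at the centre of its underside
- stain: bystander: amber bottle with red cap, 44 mm across, 95 mm tall; origin at the centre of its underside
- petri: bystander: clear flat dish, 94 mm across, 17 mm tall; origin at the centre of its underside
- specimen_pot: bystander: white pot with red lid, 52 mm across, 55 mm tall; origin at the centre of its underside
- tweezers: bystander: steel tweezers lying flat, 125 mm long; origin at the centre of its underside
- carton: bystander: white carton, 85 x 150 x 55 mm; origin at the centre of its underside

How it is judged:
By the outcome, as a careful person would: the job done as asked, in the order asked, and still so for the second after the job is handed in, while the arm keeps its last pose, push and grip.
It also fails if it takes over 48 s, if anything falls off the work surface, if the arm or the gripper's body presses on something with over 40 N, if the wrist force passes 120 N, or if a joint passes its speed limit or range.

ROBOT

A 6-joint arm with a two-finger parallel gripper is mounted at the origin on the work surface. World frame = base frame: x ahead of the robot, y to its left, z up, the work surface at z = 0. Lengths are in m, angles in rad, forces in N, time in s.
With the tool pointing down it reaches from about 0.35 to 0.925 m from the base axis. Payload 6.4 kg.
Tool frame: the origin (TCP) lies between the finger pads; the fingertips stand 22 mm ahead of it and the grasp point (between the pads) lies 3 mm ahead of it (bot.tip_extent is the distance from the TCP to the fingertips, in m); z points along the fingers, y is the direction in which the jaws open and shut (so a half turn about z gives the same grasp; the last joint's range is limited). The gripper opens to 94 mm and grips with 3 to 60 N. Pads are 16 mm wide; open, the fingers measure 119 mm over their backs; the gripper's body (75 mm by 177 mm) begins 78 mm behind the grasp point.
Start: joints at [-1.415, 0.245, 1.558, -0, 1.339, -0.174], TCP at [0.211, -0.615, 0.227] pointing down, gripper open.
Joint ranges: [-3.13, 3.13], [-1.02, 2.26], [0.13, 2.54], [-0.95, 4.09], [0.21, 2.88], [-2.74, 2.74]. Speed limits (rad/s): [2.57, 2.57, 3.14, 3.14, 3.14, 3.14].

INTERFACE

Orientations are given as a unit quaternion [x, y, z, w].
In Python, from cell import readout, read_camera, workorder, bot gives the robot as it stands. The module is installed in compiled form; this text tells all that it offers.
- The arm moves only by the tool arm_command, never from a script. Its argument "plan" is text: rows parted by semicolons, each of 7 numbers parted by spaces: the shift along the tool's x, y, z in m, then the turn, a rotation vector about the tool's x, y, z in degrees, then the closure, from -1 (fully open) to 1 (shut). A call has 1 to 8 rows; each row shifts and turns the commanded pose from where the row before left it, along the tool's axes as they then stand; what a row does not reach is not made up. A row lasts 1/8 s, in which the tool goes at most 62.5 mm and 10.7 degrees, less where a joint would pass 70% of its speed; a pose out of reach is approached as far as the arm can. A call is refused whole if a number of a shift passes 0.0625 or a number of a turn 10.7, either way. A call with a gripper value outside its range is refused whole. The fingers move at their own pace and stop on an object; "newtons" is the grip in N (left out, the last holds). Time passes only in rows, so rows that do not move let the fingers close. It gives the time, the measured TCP pose, the force and the opening at its end, in the units of the state.
- readout.get_obs(): the state, without advancing time (a new reading comes with each control period).
- read_camera(name): name is "side" or "top"; returns a dict with "frame" (400x640x3 uint8, red, green, blue), "range_z" (400x640 float32, m along the optical axis (not along the pixel's ray), 0 where there is no reading), "fovy" (degrees; the focal length in pixels is half the picture's height over the tangent of half this angle, whatever the lens; pixels are square), "cx", "cy" (the principal point, pixels), "rvec" (rotation vector, rad) and "tvec" (3), from world to camera coordinates, as OpenCV has them. Camera axes: x right, y down, z forward; pixel columns grow to the right and rows downward; lengths in m; the calibration is good to about 2 mm. A picture is of the moment at which its call begins.
- workorder.finish_job(): hands the job in, once; it reports no verdict.
The state is a dict: "time_s": time; "q": joint angles; "qvel": joint speeds; "joint_efforts": joint torques, N m; "tcp_pos": TCP position; "orientation": TCP orientation; "contact_force": force on the tool from outside, world axes, zero at the start; "wrist_torque": the same for the moment, N m; "finger_gap": opening from 0.0 (shut) to 1.0 (fully open).
Only numpy, scipy, OpenCV 4.12 (cv2) and the standard library are available. Lean on these libraries where they do the work, as an engineer would, in place of code of your own. Each camera call takes 0.05 s, during which the arm holds its last target. There are 200 camera calls.

## Working session

There is one attempt and no reset: what is moved stays moved. The work goes in short steps, Python scripts to look and compute and a tool call to move; the robot and the scene stay as the last step left them, time stands still between calls to the robot, and variables do not carry over. Pictures are saved under pics/ and viewed, about 8 in all and at most 12, crops included, and the job is handed in when it is done.

Besides the shell and the picture viewer there is one more tool, called after "Call:" by a JSON object that holds its "fn" and its "kwargs", one argument or row to a line. arm_command: Moves the arm, as the interface text tells. Its arguments: {"type":"object","properties":{"plan":{"type":"string"},"newtons":{"type":"number"}},"required":["plan"]}

```bash
mkdir -p pics; cat > h.py <<'E'
import numpy as np, cv2
from cell import readout, read_camera, workorder, bot
def cam(n):
    c=read_camera(n); c['f']=200/np.tan(np.radians(c['fovy'])/2); c['R']=cv2.Rodrigues(np.array(c['rvec'],float))[0]; c['t']=np.array(c['tvec'],float); return c
def onplane(c,u,v,z):
    d=c['R'].T@np.array([(u-c['cx'])/c['f'],(v-c['cy'])/c['f'],1]); o=-c['R'].T@c['t']; return o+d*(z-o[2])/d[2]
def proj(c,P):
    p=(c['R']@np.atleast_2d(P).T).T+c['t']; return p[:,:2]/p[:,2:]*c['f']+[c['cx'],c['cy']]
E
python3 - <<'E'
from h import *
for n in ('top','side'):
    c=cam(n); cv2.imwrite(f'pics/{n}0.png',c['frame'][:,:,::-1]); print(n,c['f'],-c['R'].T@c['t'],c['cx'],c['cy'])
print(readout.get_obs())
E
```

```text
top 518.1769509136229 [ 0.40117933 -0.01197235  1.46979061] 320.1832990450141 189.200541620676
side 368.610636291233 [ 0.39414001 -0.63395523  0.82312987] 321.1282033241482 200.4407942706204
{'time_s': 0.1, 'q': array([-1.41509931e+00,  2.45751331e-01,  1.55887399e+00,  1.69356596e-05,
        1.33868089e+00, -1.74112346e-01]), 'qvel': array([-0.00014219, -0.00231157, -0.00292592, -0.00163757,  0.00179714,
       -0.00058084]), 'joint_efforts': array([-1.48396480e-04, -4.16915882e+01, -3.15525055e+01,  6.86162570e-02,
        3.09740589e-02, -5.50911295e-05]), 'tcp_pos': array([ 0.21043512, -0.61447195,  0.22646071]), 'orientation': array([ 9.86433966e-01,  1.64156317e-01,  1.61275698e-05, -8.56670010e-04]), 'contact_force': array([-0.66763858, -0.55105608,  0.06741713]), 'wrist_torque': array([-0.02571416, -0.00521542, -0.03673253]), 'finger_gap': 0.9975837945450292}
```

View pics/top0.png

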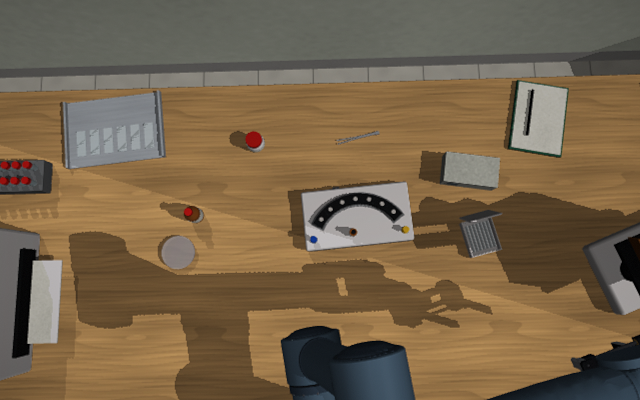

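View pics/side0.png

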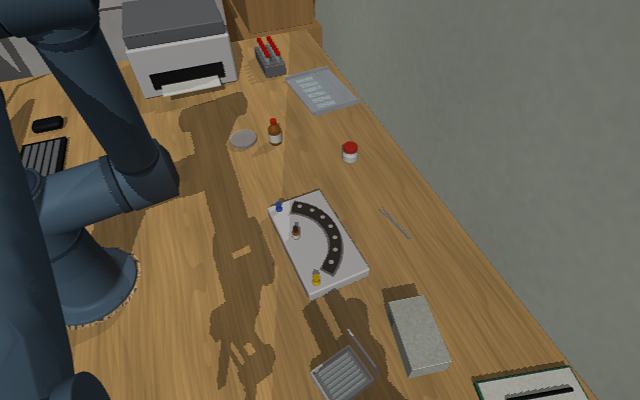

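The top view shows the console at about (358,216), with the blue peg at (313,239) on the +y side and the yellow peg at (405,229) on the -y side. The vial is at (352,231) and the slide box at (480,235). I'll enlarge both views.

```bash
python3 - <<'E'
from h import *
c=cam('top'); a=cv2.resize(c['frame'][175:255,295:420],None,fx=6,fy=6,interpolation=cv2.INTER_CUBIC); cv2.imwrite('pics/topc.png',a[:,:,::-1])
s=cam('side')
def dots(c,x0,x1,y0,y1):
    # white blobs within dark strip
    g=c['frame'].max(2)[y0:y1,x0:x1]; n,l,st,ce=cv2.connectedComponentsWithStats((g>105).astype(np.uint8)); out=[]
    for i in range(1,n):
        if 4<=st[i,4]<=90:
            m=(l==i); m=cv2.dilate(m.astype(np.uint8),np.ones((3,3)))>0; w=np.where(m,np.clip(g.astype(float)-50,0,None),0); yy,xx=np.nonzero(m)
            ww=w[yy,xx]; out.append(((xx*ww).sum()/ww.sum()+x0,(yy*ww).sum()/ww.sum()+y0,st[i,4]))
    return out
for n,k,b in(('top',c,(295,420,175,255)),('side',s,(260,375,185,300))):
    print(n)
    for u,v,ar in dots(k,*b): print(round(u,1),round(v,1),ar,onplane(k,u,v,.055).round(4), k['range_z'][int(v),int(u)])
E
```

```text
top
355.0 198.4 13 [ 0.6079 -0.082   0.055 ] 1.4292281
368.6 198.8 11 [ 0.6058 -0.1193  0.055 ] 1.4303899
341.8 201.8 10 [ 0.5994 -0.0453  0.055 ] 1.4249015
381.7 203.3 13 [ 0.5926 -0.1548  0.055 ] 1.4209906
330.0 208.8 10 [ 0.5807 -0.0124  0.055 ] 1.428338
393.2 211.2 13 [ 0.5699 -0.1853  0.055 ] 1.421603
320.9 218.9 10 [0.5534 0.0134 0.055 ] 1.4221516
side
299.2 205.7 10 [0.5559 0.0161 0.055 ] 1.016413
311.7 209.7 9 [ 0.5834 -0.0096  0.055 ] 1.0056815
322.2 216.5 9 [ 0.6018 -0.0424  0.055 ] 0.99049735
330.1 225.7 10 [ 0.6106 -0.0792  0.055 ] 0.96721464
334.5 236.8 11 [ 0.6081 -0.1166  0.055 ] 0.94361115
334.8 249.1 11 [ 0.5951 -0.1521  0.055 ] 0.92036504
262.0 266.8 22 [ 0.412  -0.1377  0.055 ] 0.9547124
330.8 261.5 16 [ 0.5727 -0.1822  0.055 ] 0.8973224
265.2 278.7 8 [ 0.4112 -0.1719  0.055 ] 0.9323584
```

View pics/topc.png

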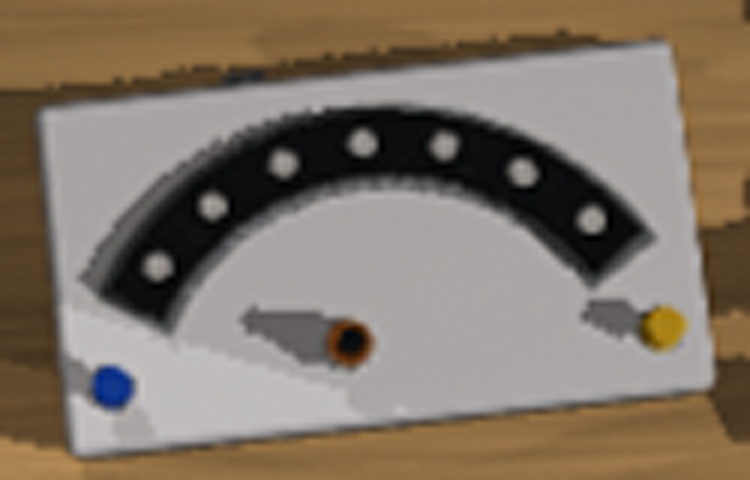

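The crop shows all 7 dots on the strip. Blue is at the dot6 (+y) end and yellow at the dot0 (-y) end, so the stroke runs from dot6 to dot0. The two cameras agree to about 3 mm. Next I close the fingers and align the tool with the world axes.

Call:
{"fn": "arm_command", "kwargs": {
  "plan": "0 0 0 0 0 9.45 1; 0 0 0 0 0 9.45 1; 0 0 0 0 0 0 1; 0 0 0 0 0 0 1",
  "newtons": 20
}}

```text
time_s: 0.7
tcp_pos: [0.2105, -0.6149, 0.2273]
orientation: [1.0, 0.001, -0.0, -0.0]
contact_force: [0.2, -0.6, -0.8]
finger_gap: 0.61
```

```bash
cat >> h.py <<'E'
from scipy.optimize import least_squares
T=np.array([[.5534,.0134],[.5807,-.0124],[.5994,-.0453],[.6079,-.082],[.6058,-.1193],[.5926,-.1548],[.5699,-.1853]])
S=np.array([[.5559,.0161],[.5834,-.0096],[.6018,-.0424],[.6106,-.0792],[.6081,-.1166],[.5951,-.1521],[.5727,-.1822]])
ang=np.arange(3,-4,-1)*.038/.130
def arc(p,a): return np.c_[p[0]+.13*np.cos(p[2]+a),p[1]+.13*np.sin(p[2]+a)]
def fit(D): return least_squares(lambda p:(arc(p,ang)-D).ravel(),[.48,-.09,0])
E
python3 - <<'E'
from h import *
for D in (T,S,(T+S)/2):
    r=fit(D); print(r.x.round(4), (r.fun.reshape(-1,2)*1e3).round(1).tolist())
print(arc(r.x,ang).round(4).tolist())
o=readout.get_obs(); print({k:np.round(o[k],4) for k in('time_s','tcp_pos','orientation','contact_force','finger_gap')})
E
```

```text
[ 0.4786 -0.0928  0.0836] [[-0.3, 0.4], [-0.0, 0.2], [0.1, 0.3], [0.3, 0.1], [-0.0, -0.4], [0.0, -0.4], [-0.1, -0.1]]
[ 0.4812 -0.09    0.0838] [[-0.2, 0.5], [-0.2, 0.2], [0.3, 0.2], [0.1, 0.1], [0.3, -0.3], [0.1, -0.3], [-0.3, -0.4]]
[ 0.4799 -0.0914  0.0837] [[-0.3, 0.4], [-0.1, 0.2], [0.2, 0.2], [0.2, 0.1], [0.1, -0.3], [0.1, -0.3], [-0.2, -0.3]]
[[0.5544, 0.0152], [0.5819, -0.0108], [0.6008, -0.0436], [0.6094, -0.0805], [0.6071, -0.1183], [0.5939, -0.1538], [0.5711, -0.184]]
{'time_s': np.float64(0.7), 'tcp_pos': array([ 0.2105, -0.6149,  0.2273]), 'orientation': array([ 1.0e+00,  1.1e-03, -0.0e+00, -1.0e-04]), 'contact_force': array([ 0.2153, -0.5635, -0.8293]), 'finger_gap': np.float64(0.6096)}
```

Call:
{"fn": "arm_command", "kwargs": {
  "plan": "0.0215 -0.0394 0 0 0 0 1; 0.0215 -0.0394 0 0 0 0 1; 0.0215 -0.0394 0 0 0 0 1; 0.0215 -0.0394 0 0 0 0 1; 0.0215 -0.0394 0 0 0 0 1; 0.0215 -0.0394 0 0 0 0 1; 0.0215 -0.0394 0 0 0 0 1; 0.0215 -0.0394 0 0 0 0 1"
}}

```text
time_s: 1.7
tcp_pos: [0.3831, -0.2985, 0.2276]
orientation: [1.0, 0.001, 0.0, 0.0]
contact_force: [1.1, 0.4, -0.3]
finger_gap: 0.004
```

Call:
{"fn": "arm_command", "kwargs": {
  "plan": "0.0215 -0.0394 0 0 0 0 1; 0.0215 -0.0394 0 0 0 0 1; 0.0215 -0.0394 0 0 0 0 1; 0.0215 -0.0394 0 0 0 0 1; 0.0215 -0.0394 0 0 0 0 1; 0.0215 -0.0394 0 0 0 0 1; 0.0215 -0.0394 0 0 0 0 1; 0.0215 -0.0394 0 0 0 0 1"
}}

```text
time_s: 2.7
tcp_pos: [0.5552, 0.0168, 0.2276]
orientation: [1.0, 0.001, 0.0, 0.0]
contact_force: [1.0, -0.2, 0.1]
finger_gap: 0.007
```

Call:
{"fn": "arm_command", "kwargs": {
  "plan": "0 0 0.02 0 0 0 1; 0 0 0.04 0 0 0 1; 0 0 0.03 0 0 0 1; 0 0 0 0 0 0 1; 0 0 0 0 0 0 1"
}}

```text
time_s: 3.32
tcp_pos: [0.555, 0.0147, 0.1384]
orientation: [1.0, -0.0, 0.001, 0.0]
contact_force: [-0.7, -0.3, 0.0]
finger_gap: 0.001
```

Call:
{"fn": "arm_command", "kwargs": {
  "plan": "0 0 0.02 0 0 0 1; 0 0 0.02 0 0 0 1; 0 0 0.01 0 0 0 1; 0 0 0 0 0 0 1; 0 0 0 0 0 0 1; 0 0 0 0 0 0 1"
}}

```text
time_s: 4.08
tcp_pos: [0.5552, 0.0153, 0.0884]
orientation: [1.0, -0.0, 0.001, 0.0]
contact_force: [-1.1, 0.2, -0.3]
finger_gap: 0.005
```

```bash
python3 - <<'E'
from h import *
P=[]
for i in range(3):
    c=cam('side'); o=readout.get_obs(); P.append(np.r_[o['tcp_pos'],o['contact_force']])
print(np.round(P,4), o['orientation'].round(4), bot.tip_extent)
t=o['tcp_pos']-[0,0,bot.tip_extent]
print(t,proj(c,t), proj(c,[t[0],t[1],.055]))
x0,y0=260,150
cv2.imwrite('pics/s1.png',cv2.resize(c['frame'][y0:y0+100,x0:x0+120],None,fx=6,fy=6,interpolation=cv2.INTER_CUBIC)[:,:,::-1])
E
```

```text
[[ 0.5551  0.0153  0.0882  0.859   0.6965 -0.8367]
 [ 0.5549  0.0153  0.088   0.3206  0.1476 -0.3855]
 [ 0.5548  0.0154  0.0879  0.6024 -0.0236  0.1115]] [ 1.e+00 -0.e+00  4.e-04  1.e-04] 0.022
[0.55482974 0.01535109 0.06587981] [[298.67642092 203.42328331]] [[298.91503688 206.02405429]]
```

View pics/s1.png

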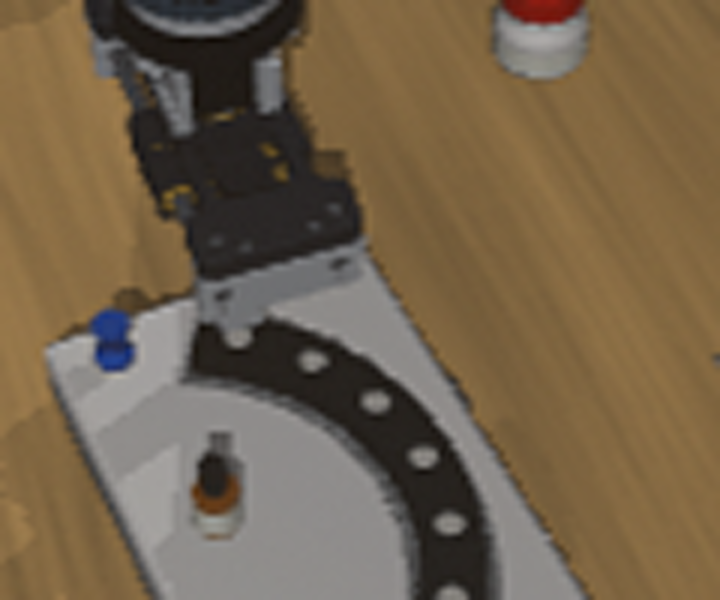

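The crop shows the closed fingertips just above the blue-end dot: tip at about (299,203) in the full image, dot at (300,206). That agrees with the projected tip. Pegs and vial are clear, so I descend gently.

Call:
{"fn": "arm_command", "kwargs": {
  "plan": "0 0 0.004 0 0 0 1; 0 0 0.003 0 0 0 1; 0 0 0.002 0 0 0 1; 0 0 0.002 0 0 0 1; 0 0 0.002 0 0 0 1; 0 0 0 0 0 0 1; 0 0 0 0 0 0 1"
}}

```text
time_s: 5.1
tcp_pos: [0.5545, 0.0154, 0.0746]
orientation: [1.0, 0.0, -0.0, -0.0]
contact_force: [-2.5, -0.2, 3.6]
finger_gap: 0.003
```

```bash
cat > st.py <<'E'
from h import *
P=[]
for i in range(6):
    c=cam('side'); o=readout.get_obs(); P.append(np.r_[o['tcp_pos'],o['contact_force']])
print(o['time_s'],np.mean(P,0).round(4), np.std(P,0).round(4))
E
python3 st.py
```

```text
5.4 [ 0.5545  0.0154  0.0746 -2.1621  0.1062  3.6129] [0.     0.     0.     0.47   0.393  0.5358]
```

Call:
{"fn": "arm_command", "kwargs": {
  "plan": "0 0 0.0008 0 0 0 1; 0 0 0.0008 0 0 0 1; 0 0 0 0 0 0 1"
}}

```text
time_s: 5.78
tcp_pos: [0.5545, 0.0154, 0.0729]
orientation: [1.0, -0.0, -0.0, -0.0]
contact_force: [-2.8, 0.3, 4.5]
finger_gap: 0.005
```

```bash
python3 st.py; python3 - <<'E'
from h import *
p=fit((T+S)/2).x
W=arc(p,np.linspace(ang[0],ang[-1],41)); W=(W*1e4).round()/1e4; d=np.diff(W,axis=0)
for k in range(5):
    print(W[8*k+8]); print('; '.join(f'{x:.4f} {-y:.4f} 0 0 0 0 1' for x,y in d[8*k:8*k+8]))
E
```

```text
6.075 [ 0.5545  0.0154  0.0729 -2.9032  0.7207  4.5157] [0.     0.     0.     0.3181 0.4163 0.5207]
[ 0.5865 -0.0169]
0.0046 0.0034 0 0 0 0 1; 0.0044 0.0036 0 0 0 0 1; 0.0043 0.0037 0 0 0 0 1; 0.0041 0.0040 0 0 0 0 1; 0.0040 0.0041 0 0 0 0 1; 0.0037 0.0043 0 0 0 0 1; 0.0036 0.0044 0 0 0 0 1; 0.0034 0.0046 0 0 0 0 1
[ 0.6056 -0.0581]
0.0031 0.0048 0 0 0 0 1; 0.0030 0.0048 0 0 0 0 1; 0.0027 0.0050 0 0 0 0 1; 0.0025 0.0051 0 0 0 0 1; 0.0023 0.0053 0 0 0 0 1; 0.0021 0.0053 0 0 0 0 1; 0.0018 0.0054 0 0 0 0 1; 0.0016 0.0055 0 0 0 0 1
[ 0.6093 -0.1033]
0.0013 0.0055 0 0 0 0 1; 0.0011 0.0056 0 0 0 0 1; 0.0008 0.0056 0 0 0 0 1; 0.0006 0.0057 0 0 0 0 1; 0.0004 0.0057 0 0 0 0 1; 0.0001 0.0057 0 0 0 0 1; -0.0002 0.0057 0 0 0 0 1; -0.0004 0.0057 0 0 0 0 1
[ 0.5974 -0.147 ]
-0.0006 0.0056 0 0 0 0 1; -0.0009 0.0057 0 0 0 0 1; -0.0011 0.0055 0 0 0 0 1; -0.0014 0.0056 0 0 0 0 1; -0.0016 0.0054 0 0 0 0 1; -0.0019 0.0054 0 0 0 0 1; -0.0021 0.0053 0 0 0 0 1; -0.0023 0.0052 0 0 0 0 1
[ 0.5711 -0.184 ]
-0.0026 0.0051 0 0 0 0 1; -0.0028 0.0050 0 0 0 0 1; -0.0029 0.0049 0 0 0 0 1; -0.0032 0.0047 0 0 0 0 1; -0.0034 0.0045 0 0 0 0 1; -0.0036 0.0045 0 0 0 0 1; -0.0038 0.0042 0 0 0 0 1; -0.0040 0.0041 0 0 0 0 1
```

The strip is pressed about 4.1 mm at 4.5 N, which matches the spring. Now the slide.

Call:
{"fn": "arm_command", "kwargs": {
  "plan": "0.0046 0.0034 0 0 0 0 1; 0.0044 0.0036 0 0 0 0 1; 0.0043 0.0037 0 0 0 0 1; 0.0041 0.0040 0 0 0 0 1; 0.0040 0.0041 0 0 0 0 1; 0.0037 0.0043 0 0 0 0 1; 0.0036 0.0044 0 0 0 0 1; 0.0034 0.0046 0 0 0 0 1"
}}

```text
time_s: 7.08
tcp_pos: [0.587, -0.017, 0.0729]
orientation: [1.0, -0.0, 0.0, -0.0]
contact_force: [-1.8, 3.9, 4.4]
finger_gap: 0.011
```

Call:
{"fn": "arm_command", "kwargs": {
  "plan": "0.0031 0.0048 0 0 0 0 1; 0.0030 0.0048 0 0 0 0 1; 0.0027 0.0050 0 0 0 0 1; 0.0025 0.0051 0 0 0 0 1; 0.0023 0.0053 0 0 0 0 1; 0.0021 0.0053 0 0 0 0 1; 0.0018 0.0054 0 0 0 0 1; 0.0016 0.0055 0 0 0 0 1"
}}

```text
time_s: 8.07
tcp_pos: [0.606, -0.0583, 0.0729]
orientation: [1.0, -0.0, 0.0, -0.0]
contact_force: [-1.0, 3.4, 4.4]
finger_gap: 0.008
```

Call:
{"fn": "arm_command", "kwargs": {
  "plan": "0.0013 0.0055 0 0 0 0 1; 0.0011 0.0056 0 0 0 0 1; 0.0008 0.0056 0 0 0 0 1; 0.0006 0.0057 0 0 0 0 1; 0.0004 0.0057 0 0 0 0 1; 0.0001 0.0057 0 0 0 0 1; -0.0002 0.0057 0 0 0 0 1; -0.0004 0.0057 0 0 0 0 1"
}}

```text
time_s: 9.07
tcp_pos: [0.6095, -0.1035, 0.0729]
orientation: [1.0, -0.0, 0.0, 0.0]
contact_force: [1.1, 4.1, 5.0]
finger_gap: 0.006
```

Call:
{"fn": "arm_command", "kwargs": {
  "plan": "-0.0006 0.0056 0 0 0 0 1; -0.0009 0.0057 0 0 0 0 1; -0.0011 0.0055 0 0 0 0 1; -0.0014 0.0056 0 0 0 0 1; -0.0016 0.0054 0 0 0 0 1; -0.0019 0.0054 0 0 0 0 1; -0.0021 0.0053 0 0 0 0 1; -0.0023 0.0052 0 0 0 0 1"
}}

```text
time_s: 10.07
tcp_pos: [0.5975, -0.1472, 0.0729]
orientation: [1.0, -0.0, 0.0, 0.0]
contact_force: [1.1, 4.0, 3.9]
finger_gap: 0.011
```

```bash
python3 - <<'E'
from h import *
c=cam('side'); o=readout.get_obs(); print(o['tcp_pos'],o['contact_force'])
t=o['tcp_pos']-[0,0,.022]; print((proj(c,t)-[270,185])*6, (proj(c,[.5711,-.184,.051])-[270,185])*6)
cv2.imwrite('pics/s2.png',cv2.resize(c['frame'][185:285,270:390],None,fx=6,fy=6,interpolation=cv2.INTER_CUBIC)[:,:,::-1])
E
```

```text
[ 0.59724036 -0.1477094   0.07289474] [1.41856874 0.69200333 5.08574816]
[[389.78201319 380.40681954]] [[362.76857635 468.90695771]]
```

View pics/s2.png

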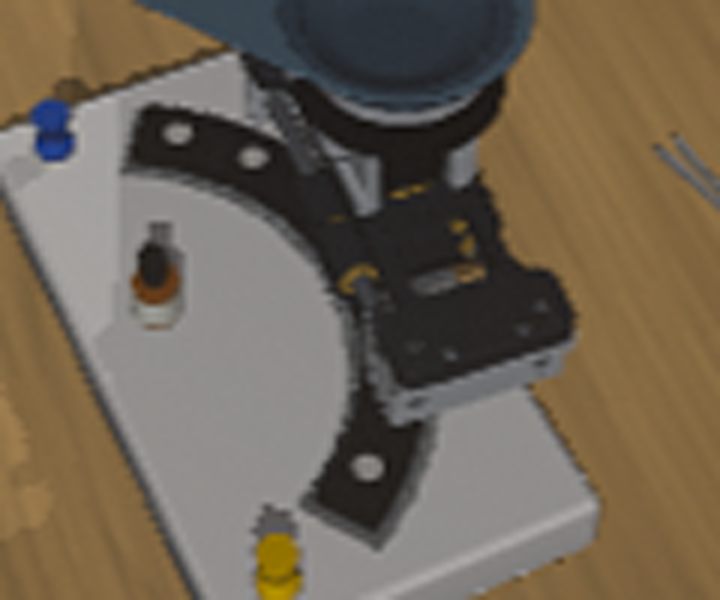

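The crop shows both pegs and the vial undisturbed. The end dot is at (368,467) against (363,469) predicted, about 1 px of the full image. Now the last segment.

Call:
{"fn": "arm_command", "kwargs": {
  "plan": "-0.0026 0.0051 0 0 0 0 1; -0.0028 0.0050 0 0 0 0 1; -0.0029 0.0049 0 0 0 0 1; -0.0032 0.0047 0 0 0 0 1; -0.0034 0.0045 0 0 0 0 1; -0.0036 0.0045 0 0 0 0 1; -0.0038 0.0042 0 0 0 0 1; -0.0040 0.0041 0 0 0 0 1"
}}

```text
time_s: 11.12
tcp_pos: [0.571, -0.1841, 0.0729]
orientation: [1.0, -0.0, 0.0, 0.0]
contact_force: [2.5, 3.3, 4.4]
finger_gap: 0.006
```

Call:
{"fn": "arm_command", "kwargs": {
  "plan": "0 0 0 0 0 0 1; 0 0 0 0 0 0 1; 0 0 0 0 0 0 1; 0 0 0 0 0 0 1"
}}

```text
time_s: 11.62
tcp_pos: [0.5709, -0.1844, 0.0728]
orientation: [1.0, 0.0, -0.001, 0.001]
contact_force: [-1.6, -3.4, 5.4]
finger_gap: 0.006
```

```bash
python3 st.py; python3 - <<'E'
from h import *
c=cam('side')
cv2.imwrite('pics/s3.png',cv2.resize(c['frame'][200:300,270:390],None,fx=6,fy=6,interpolation=cv2.INTER_CUBIC)[:,:,::-1])
E
```

```text
11.925 [ 0.571  -0.1842  0.0728 -1.5816 -4.0162  4.3582] [1.000e-04 1.000e-04 0.000e+00 4.877e-01 5.223e-01 1.986e-01]
```

View pics/s3.png

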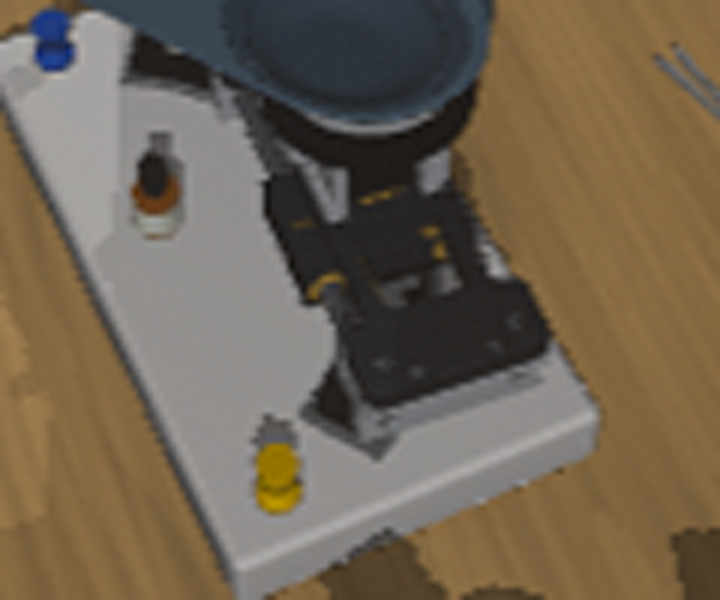

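The arm is holding at the end dot and both pegs are still standing. I'll check the tip footprint against the last dot using the depth data and a finer crop.

```bash
python3 - <<'E'
from h import *
c=cam('side'); o=readout.get_obs(); t=o['tcp_pos']-[0,0,.022]
x0,y0,k=315,245,12
im=cv2.resize(c['frame'][y0:y0+45,x0:x0+60],None,fx=k,fy=k,interpolation=cv2.INTER_NEAREST)[:,:,::-1].copy()
for P,col in ((t,(0,0,255)),([.5711,-.184,.051],(0,255,0))):
    u=((proj(c,P)[0]-[x0,y0]+.5)*k).astype(int); cv2.drawMarker(im,tuple(int(a) for a in u),col,cv2.MARKER_CROSS,14)
cv2.imwrite('pics/s4.png',im)
# world height map around the tip
d=c['range_z']; vv,uu=np.mgrid[y0:y0+45,x0:x0+60]; z=d[vv,uu]
X=(np.stack([(uu-c['cx'])/c['f']*z,(vv-c['cy'])/c['f']*z,z],-1)-c['t'])@c['R']
m=(np.abs(X[...,0]-t[0])<.03)&(np.abs(X[...,1]-t[1])<.03)&(X[...,2]>.058)&(X[...,2]<.1)
print('points on fingers 58..100mm high: x',X[m][:,0].min(),X[m][:,0].max(),'y',X[m][:,1].min(),X[m][:,1].max(),m.sum(), 'tip',t)
E
```

```text
points on fingers 58..100mm high: x 0.5622346875743383 0.5634433812455872 y -0.18972654140129516 -0.1736162075723641 12 tip [ 0.57116634 -0.1839225   0.05083954]
```

View pics/s4.png

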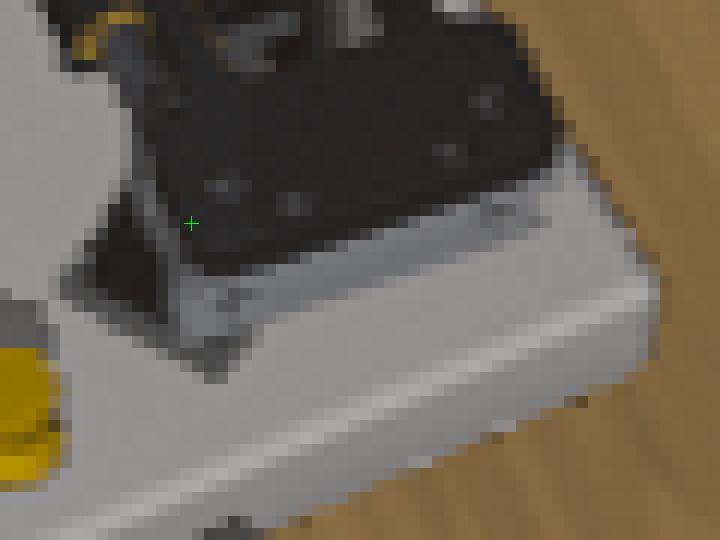

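```bash
python3 -c "
from h import *
o=readout.get_obs(); print(o['time_s'],o['tcp_pos'],o['contact_force']); print(workorder.finish_job())"
```

```text
12.025 [ 0.57116634 -0.1839225   0.07283954] [-1.70729052 -4.17192185  5.10082531]
the job is handed in; nothing more can be done
None
```

I slid the closed fingertips along the arc from the blue-end dot (dot6) to the yellow-end dot (dot0) in one stroke. They stayed resting on that last dot when I handed the job in, at about 12 s of the 48 s allowed.

- **Press:** The readings during the stroke, about one a second, showed the strip held about 4.1 mm down. The downward force stayed between about 4 and 5.5 N, well short of the 10 mm stop.
- **End position:** The fingertips finished within about 0.3 mm of where I calculated the last dot to be. The two cameras disagreed by about 3–4 mm on where the dots are, so I used their average; the true error could be up to about 2 mm.
- **Surroundings:** In the last pictures both pegs and the vial were upright and in place.
- **What I could not check:** In the final view the gripper hid the fingertip contact itself. That position comes from the arm's own reading, plus one visible finger edge that matched it. About 4 N of sideways friction remained while the arm held still.

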